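Rock the transfer box into low range

TASK

The transfer box on the bench is in neutral: put it into low range. Ease the black selector knob straight down until you feel the dogs meet end to end, gently rock the yoke to and fro until you feel them drop in and lock it, then press the knob fully home and leave it there. Never force the dogs, either by leaning on the knob while they clash or by wrenching the yoke once they hold, and do not disturb the loose parts and tools lying about.

Things in the scene. Friction and masses are not known exactly. Their poses are not given: they have to be found in the camera images.
- gearbox: Cast aluminium two-speed transfer box (about 170 x 220 mm, top of case 176 mm up) standing output end up on four posts in a grey drip tray 320 x 360 mm; fixed. Origin: on its vertical main shaft axis, at bench height; z up; its +y points from the main shaft to the selector knob, 100 mm away. Its input is locked to the stand.
- knob_top (a point): Centre of the top of the black selector knob, 36 mm across and 22 mm high, on an upright 14 mm steel rail. The top is 272 mm above the bench in neutral, 250 mm when home (22 mm of travel down); it starts 0 to 3 mm down. Slides straight up and down, stays where left. It moves at a push of about 3 N.
- selector: The same knob and rail with all that it carries inside: a sprung fork and a ring of 8 dogs. Origin: that of the gearbox, less its travel. The dogs meet 4 to 13 mm down the travel (not known beforehand). Clashing, the knob's resistance jumps to 5 N and climbs 2.6 N per mm to 16 N after 4.5 mm, then is solid; 20 N is too much. Let go, it stays put, spring still loaded.
- yoke_grip (a point): Centre between the two ears of the steel yoke on top of the main shaft, 250 mm above the bench. Ears stand along its y axis, flat outer faces 58 mm apart, each 14 mm thick and 32 mm wide, rounded tops 266 mm up; the bridge between them is 229 mm up, clear space beside them down to 205 mm. Grip across the outer faces.
- yoke: The same yoke with its shaft and the other 8 dogs inside. Origin on its vertical axis at bench height; it turns freely (about 0.12 N m of drag) until meshed. The dogs line up every 45 degrees, at an angle that cannot be seen, with 3 degrees of play either way; never at the start. Meshed it is locked, through rubber of 10 N m/rad. The dogs (32 mm from the axis) bear 30 N: about 0.7 N m on the yoke.
- bearing_mid (a point): Middle of a loose steel bearing ring, 52 mm across, 16 mm high, lying in the tray; leave alone.
- nut_mid (a point): Middle of a loose brass flange nut, 34 mm across, 16 mm high, lying in the tray; leave alone.
- oil_mid (a point): Middle of a black oil bottle with a red cap, 72 mm across, 210 mm high, standing on the bench; leave alone.
- can_mid (a point): Middle of a red cleaner can, 60 mm across, 170 mm high, standing on the bench; leave alone.
- wrench_mid (a point): Middle of a steel wrench, 190 mm long, lying on the bench; leave alone.
- mallet_mid (a point): Middle of a mallet with an orange handle, 260 mm long, lying on the bench; leave alone.

How it is judged:
On the way, in this order (a step that is already met when the one before it is completed fails the run):
1. the knob is eased down until the dogs bear on each other (contact force between selector and yoke above 2.5 N), for 0.1 s.
2. the dogs are in mesh and the knob is pressed home (z of knob_top in the frame of gearbox below 0.2515 m), for 0.2 s.
At the end, for the whole second after the job is handed in: the selector knob is fully home in low range (its top within 1.5 mm of the lowest position, which it can reach only with the dogs in mesh) and stays there, the yoke is at rest (z of knob_top in the frame of gearbox below 0.2515 m and angular speed of yoke below 0.1 rad/s); the robot touches nothing.
It fails at once if the dogs are forced: pressed or wrenched against each other (contact force between selector and yoke above 30 N).
It fails at once if a loose part or tool is disturbed (distance of any of bearing_mid, nut_mid, oil_mid, can_mid, wrench_mid, mallet_mid from where it was at the start of the episode above 0.025 m).
It also fails if it takes over 61 s, if anything falls off the work surface, if the arm or the gripper's body presses on something with over 40 N, if the wrist force passes 120 N, or if a joint passes its speed limit or range.

ROBOT

A 6-joint arm with a two-finger parallel gripper is mounted at the origin on the work surface. World frame = base frame: x ahead of the robot, y to its left, z up, the work surface at z = 0. Lengths are in m, angles in rad, forces in N, time in s.
With the tool pointing down it reaches from about 0.275 to 0.825 m from the base axis. Payload 4.9 kg.
Tool frame: the origin (TCP) lies at the centre of the arm's flange, where the gripper is bolted on; the fingertips stand 173 mm ahead of it and the grasp point (between the pads) lies 155 mm ahead of it (arm.tcp_to_tips is the distance from the TCP to the fingertips, in m); z points along the fingers, y is the direction in which the jaws open and shut (so a half turn about z gives the same grasp; the last joint's range is limited). The gripper opens to 85 mm and grips with 20 to 120 N. Pads are 22 mm wide; open, the fingers measure 114 mm over their backs; the gripper's body (76 mm by 85 mm) begins 54 mm behind the grasp point. The pads swing forward as they close: fully open they stand 13 mm farther back than shut.
Start: joints at [1.193, 0.326, -0.193, 1.052, 0, 1.437], TCP at [0.133, 0.534, 0.405] pointing down, gripper open.
Joint ranges: [-2.65, 2.65], [-0.97, 1.79], [-1.3, 1.35], [-1.93, 2.1], [-1.47, 1.37], [-3.14, 3.14]. Speed limits (rad/s): [2.57, 2.57, 3.14, 3.14, 3.14, 3.14].

INTERFACE

Orientations are given as a unit quaternion [x, y, z, w].
In Python, from rig import get_state, capture, calibration, arm gives the robot as it stands. The module is installed in compiled form; this text tells all that it offers.
- The arm moves only by the shell command python3 -m inch 'ROWS' [FORCE]. ROWS is text: rows parted by semicolons, each of 5 numbers parted by spaces: the shift along the tool's x, y, z as a fraction of full scale, then the turn about the tool's z as a fraction of full scale, then the opening, from -1 (shut) to 1 (fully open). A call has 1 to 20 rows; each row is the pose to reach, as a shift and turn from the pose commanded when the call began, along the tool's axes at that moment; what a row does not reach only later rows make up. Full scale, the value 1, is 0.25 m for a shift and 90 degrees for a turn. A row lasts 1/10 s, in which the tool goes at most 50 mm and 8.59 degrees, less where a joint would pass 70% of its speed; a pose out of reach is approached as far as the arm can. A call with a number of a shift or a turn outside -1 to 1 is refused whole. A call with a gripper value outside its range is refused whole. The fingers move at their own pace and stop on an object; FORCE is the grip in N (left out, the last holds). Time passes only in rows, so rows that repeat a pose let the fingers close. It gives the time, the measured TCP pose, the force and the opening at its end, in the units of the state.
- get_state(): the state, without advancing time (a new reading comes with each control period).
- capture(name): name is "scene" or "top"; returns the picture (420x560x3 uint8, blue, green, red); there is no depth.
- calibration(name): a dict with "camera_matrix" (3x3 intrinsics, pixels), "R" (3x3) and "t" (3): a world point X has camera coordinates R X + t. Camera axes: x right, y down, z forward; pixel columns grow to the right and rows downward; lengths in m; the calibration is good to about 2 mm. A picture is of the moment at which its call begins. calibration takes no time and is no camera call.
- arm.finish_job(): hands the job in, once; it reports no verdict.
The state is a dict: "time_s": time; "joint_positions": joint angles; "joint_velocities": joint speeds; "joint_efforts": joint torques, N m; "eef_pos": TCP position; "tcp_rot": TCP orientation; "wrist_force": force on the tool from outside, world axes, zero at the start; "torque": the same for the moment, N m; "gripper_width": finger opening in m.
Only numpy, scipy, OpenCV 4.12 (cv2) and the standard library are available. Lean on these libraries where they do the work, as an engineer would, in place of code of your own. Each camera call takes 0.05 s, during which the arm holds its last target.

## Working session

There is one attempt and no reset: what is moved stays moved. The work goes in short steps, Python scripts to look and compute and a shell command to move; the robot and the scene stay as the last step left them, time stands still between calls to the robot, and variables do not carry over. Pictures are saved under pics/ and viewed, and the job is handed in when it is done.

```bash
mkdir -p pics; ls; python3 - <<'E'
from rig import get_state,capture,calibration,arm
import cv2
s=get_state()
for k,v in s.items(): print(k,v)
for n in("scene","top"):
    cv2.imwrite(f"pics/{n}0.png",capture(n)); c=calibration(n); print(n,c)
E
```

```text
pics
time_s 0.0
joint_positions [ 1.19281363e+00  3.26929466e-01 -1.93551910e-01  1.05199419e+00
  1.23781564e-06  1.43657535e+00]
joint_velocities [ 1.37882798e-03 -1.98278633e-03 -1.98145286e-04  1.01663410e-03
 -4.55706161e-05 -7.39391148e-04]
joint_efforts [-8.47484735e-04 -4.43400300e+01  2.62436932e+01  1.54812739e-02
 -1.28138304e-04  4.09974646e-06]
eef_pos [0.13264385 0.53348539 0.40392157]
tcp_rot [ 1.21579287e-01  9.92581368e-01 -8.12078952e-04 -2.13284122e-04]
wrist_force [ 0.06504207 -0.7019306  -0.68484053]
torque [-0.02771882  0.02570908  0.03860931]
gripper_width 0.08533255747602739
scene {'camera_matrix': array([[542.91855443,   0.        , 274.73237584],
       [  0.        , 542.91855443, 214.71310373],
       [  0.        ,   0.        ,   1.        ]]), 'R': array([[ 0.59397341,  0.80424833,  0.01949913],
       [ 0.55872747, -0.39496411, -0.72926468],
       [-0.57880844,  0.44405853, -0.68395381]]), 't': array([-0.32005785, -0.2100256 ,  2.04165306])}
top {'camera_matrix': array([[489.79853313,   0.        , 277.48871096],
       [  0.        , 489.79853313, 209.22944345],
       [  0.        ,   0.        ,   1.        ]]), 'R': array([[-0.08154692, -0.99665288,  0.00575604],
       [-0.97176149,  0.07822456, -0.22262193],
       [ 0.22142652, -0.02374764, -0.97488786]]), 't': array([0.02192562, 0.5936024 , 1.3654046 ])}
```

View pics/scene0.png

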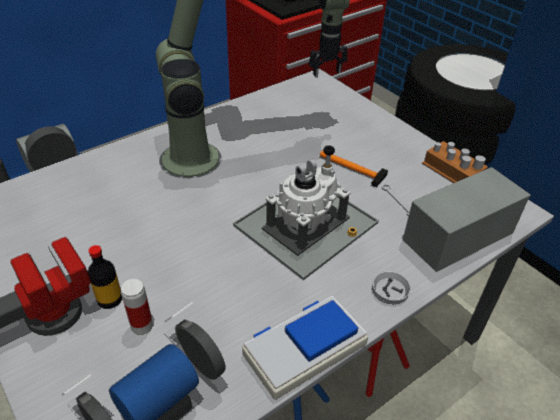

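View pics/top0.png

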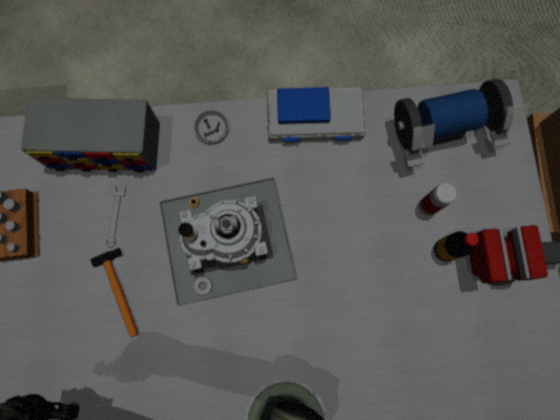

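The scene view shows the gearbox at about (307,195) with the knob at (327,155). In the top view the yoke is at about (228,224) and the knob at (185,230). I'll zoom in on both.

```bash
python3 - <<'E'
import cv2,numpy as np
a=cv2.imread('pics/scene0.png')[140:260,245:365]; b=cv2.imread('pics/top0.png')[175:295,160:280]
f=lambda m:cv2.resize(m,(400,400),interpolation=cv2.INTER_CUBIC)
def g(m): return np.clip(255*(m/255.)**0.6,0,255).astype('uint8')
cv2.imwrite('pics/crop0.png',g(np.hstack([f(a),f(b)])))
E
```

```text
(no output)
```

View pics/crop0.png

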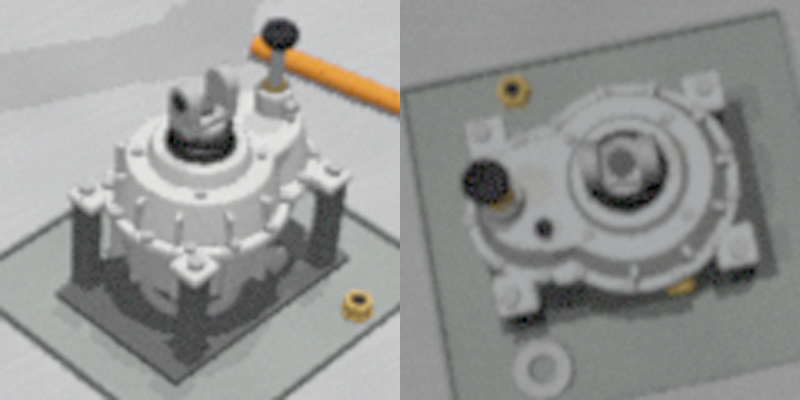

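```bash
cat > h.py <<'E'
import cv2,numpy as np
from rig import get_state,capture,calibration,arm
def ray(n,uv):
    c=calibration(n);d=c['R'].T@np.linalg.solve(c['camera_matrix'],[uv[0],uv[1],1.]);o=-c['R'].T@c['t'];return o,d
def plane(n,uv,z):
    o,d=ray(n,uv);return o+d*(z-o[2])/d[2]
def tri(a,b):
    o1,d1=ray('scene',a);o2,d2=ray('top',b)
    s=np.linalg.lstsq(np.c_[d1,-d2],o2-o1,rcond=None)[0]
    p,q=o1+s[0]*d1,o2+s[1]*d2;return (p+q)/2,np.linalg.norm(p-q)
def proj(n,X):
    c=calibration(n);p=c['camera_matrix']@(c['R']@np.array(X)+c['t']);return p[:2]/p[2]
E
python3 - <<'E'
from h import *
for n,(x0,y0,x1,y1) in dict(scene=(315,140,342,162),top=(172,216,200,242)).items():
    im=cv2.imread(f'pics/{n}0.png'); g=im.max(2)[y0:y1,x0:x1]
    m=(g<50).astype('uint8'); k,l,st,ce=cv2.connectedComponentsWithStats(m)
    for i in range(1,k):
        if st[i,4]>30: print(n,st[i]+[x0,y0,0,0,0],ce[i]+[x0,y0])
a=cv2.imread('pics/scene0.png')[155:190,285:330]; b=cv2.imread('pics/top0.png')[205:240,205:250]
f=lambda m:cv2.resize(m,None,fx=8.8,fy=8.8,interpolation=cv2.INTER_CUBIC)
cv2.imwrite('pics/crop1.png',np.clip(255*(np.hstack([f(a),f(b)])/255.)**0.7,0,255).astype('uint8'))
# knob centre guess on plane z .259
E
```

```text
scene [324 146  10  10  73] [328.67123288 150.09589041]
top [178 223  15  14 163] [185.47239264 229.61349693]
```

View pics/crop1.png

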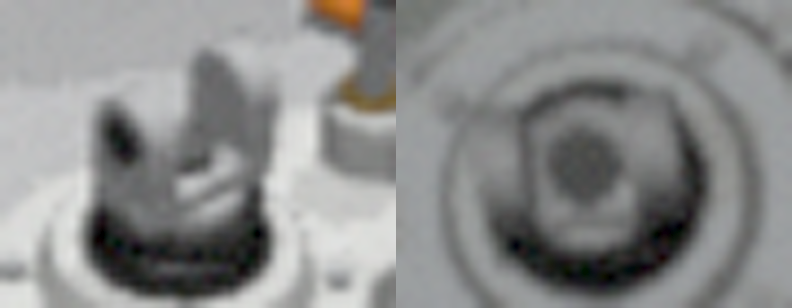

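```bash
python3 - <<'E'
from h import *
p,e=tri((328.9,150.3),(185.5,229.6)); print('knob mid',p,e, plane('top',(185.5,229.6),.262),plane('scene',(328.9,150.3),.259))
A=plane('top',(216.5,221.5),.262);B=plane('top',(235,220.3),.262);print(A,B,np.linalg.norm(A-B),(A+B)/2)
print('bridge',plane('top',(226,223.5),.229))
As=plane('scene',(298,167.5),.262);Bs=plane('scene',(310.6,166),.262);print(As,Bs)
K=plane('top',(185.5,229.6),.262);C=(A+B)/2
print(np.linalg.norm((K-C)[:2]),np.degrees(np.arctan2(*(K-C)[1::-1])),'ear dir',np.degrees(np.arctan2(*(A-B)[1::-1])))
# tray corners top
im=cv2.imread('pics/top0.png')
for uv in [(161,202),(274,179),(297,279),(178,305)]: print(plane('top',uv,0.005))
print(tri((298,167.5),(216.5,221.5)),tri((310.6,166),(235,220.3)))
E
```

```text
knob mid [0.51692536 0.21289339 0.26185073] 0.004268922650186059 [0.5156424  0.21105854 0.262     ] [0.51475846 0.21784829 0.259     ]
[0.52998415 0.13309248 0.262     ] [0.52932484 0.08683615 0.262     ] 0.04626103009863314 [0.5296545  0.10996432 0.262     ]
bridge [0.52976768 0.11253579 0.229     ]
[0.53000503 0.08508665 0.262     ] [0.5457547  0.11996023 0.262     ]
0.10206067512292058 97.89116560275026 ear dir 89.18339226051087
[0.65869173 0.32575323 0.005     ]
[ 0.70406329 -0.02473727  0.005     ]
[ 0.39184612 -0.06794463  0.005     ]
[0.34491074 0.28527286 0.005     ]
(array([0.52202318, 0.11743787, 0.24712692]), np.float64(0.04015270896930496)) (array([0.53976287, 0.10163707, 0.2631503 ]), np.float64(0.03608014701805139))
```

Both views, the tray (yaw about 97.4°, 100 mm knob offset) and the ear spacing agree. The shaft is near (0.529, 0.1115), the knob near (0.5155, 0.2115), and the ears lie along about 89°. I'll approach the knob with the fingers shut.

```bash
cat >> h.py <<'E'
def to(x,y,z,jaw=None):
    from scipy.spatial.transform import Rotation as Rn
    s=get_state();R=Rn.from_quat(s['tcp_rot']).as_matrix();d=R.T@(np.array([x,y,z])-s['eef_pos'])
    j=np.degrees(np.arctan2(R[1,1],R[0,1]))
    print('t',s['time_s'],'pos',s['eef_pos'].round(4),'jaw',round(j,2),'shift',(d/.25).round(4),'turn',None if jaw is None else -((jaw-j+90)%180-90)/90)
    print('F',s['wrist_force'].round(2),'T',s['torque'].round(3),'w',round(s['gripper_width'],4))
E
python3 -m inch '0 0 -0.2 0 -1; 0 0 -0.4 0 -1; -0.2 -0.1 -0.4 -0.03 -1; -0.4 -0.2 -0.4 -0.07 -1; -0.6 -0.3 -0.4 -0.144 -1; -0.8 -0.4 -0.4 -0.144 -1; -0.9 -0.44 -0.4 -0.144 -1; -0.9 -0.44 -0.4 -0.144 -1; -0.9 -0.44 -0.4 -0.144 -1;-0.9 -0.44 -0.4 -0.144 -1'; python3 -c "
from h import *
to(.5155,.2115,.46)"
```

```text
time_s: 1.1
eef_pos: [0.3239, 0.3731, 0.5044]
tcp_rot: [0.008, 1.0, -0.0, -0.0]
wrist_force: [-0.2, 0.2, 0.3]
gripper_width: 0.0002
t 1.1 pos [0.3239 0.3731 0.5044] jaw 89.04 shift [-0.7772 -0.6335  0.1772] turn None
F [-0.19  0.23  0.28] T [-0.057  0.04  -0.025] w 0.0002
```

```bash
python3 -m inch '-0.15 -0.12 0 0 -1; -0.3 -0.24 0 0 -1; -0.45 -0.36 0 0 -1; -0.6 -0.48 0 0 -1; -0.7 -0.58 0 0 -1;-0.777 -0.633 0 0 -1;-0.777 -0.633 0.08 0 -1;-0.777 -0.633 0.14 0 -1;-0.777 -0.633 0.177 0 -1;-0.777 -0.633 0.177 0 -1;-0.777 -0.633 0.177 0 -1'; python3 -c "
from h import *
to(.5155,.2115,.446)
a=capture('scene');b=capture('top')
f=lambda m:cv2.resize(m,(400,400),interpolation=cv2.INTER_CUBIC)
cv2.imwrite('pics/k1.png',np.clip(255*(np.hstack([f(a[110:190,285:365]),f(b[190:270,150:230])])/255.)**0.6,0,255).astype('uint8'))
print(proj('scene',[.5155,.2115,.287]),proj('top',[.5155,.2115,.287]))"
```

```text
time_s: 2.2
eef_pos: [0.5156, 0.2121, 0.4608]
tcp_rot: [0.008, 1.0, 0.0, 0.0]
wrist_force: [1.3, -0.0, 0.4]
gripper_width: -0.0001
t 2.2 pos [0.5156 0.2121 0.4608] jaw 89.1 shift [ 0.0003 -0.0023  0.0594] turn None
F [ 1.29 -0.03  0.44] T [ 0.021  0.019 -0.023] w -0.0001
[328.27651507 143.63132571] [183.50360436 227.80548067]
```

View pics/k1.png

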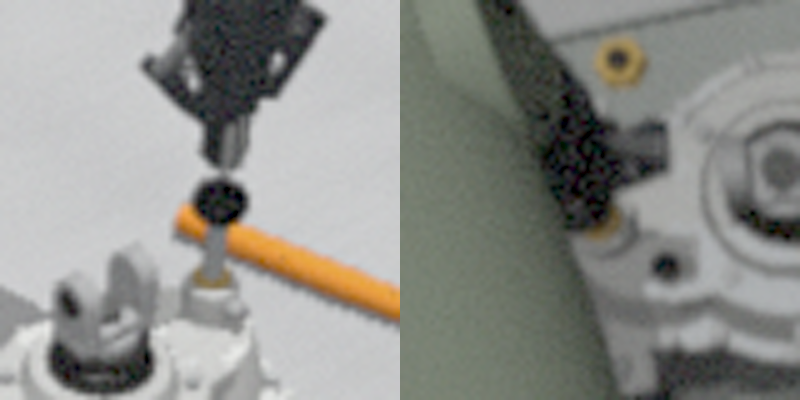

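The fingertips sit right above the knob (tips at about (226,165) and knob at (220,200) in the crop). I'll go down slowly from here.

```bash
python3 -m inch '0 -0.002 0.02 0 -1; 0 -0.002 0.04 0 -1; 0 -0.002 0.056 0 -1; 0 -0.002 0.06 0 -1; 0 -0.002 0.064 0 -1; 0 -0.002 0.064 0 -1';  python3 -m inch '0 0 0.004 0 -1;0 0 0.008 0 -1;0 0 0.008 0 -1'; python3 -m inch '0 0 0.004 0 -1;0 0 0.008 0 -1;0 0 0.008 0 -1';python3 -m inch '0 0 0.004 0 -1;0 0 0.004 0 -1'
```

```text
time_s: 2.9
eef_pos: [0.5159, 0.2105, 0.4445]
tcp_rot: [0.009, 1.0, -0.0, 0.0]
wrist_force: [-0.3, 0.1, -0.0]
gripper_width: 0.0001
time_s: 3.2
eef_pos: [0.516, 0.2105, 0.4425]
tcp_rot: [0.009, 1.0, -0.0, 0.0]
wrist_force: [-1.2, -0.7, 3.0]
gripper_width: -0.0001
time_s: 3.5
eef_pos: [0.516, 0.2106, 0.4403]
tcp_rot: [0.009, 1.0, -0.0, 0.0]
wrist_force: [-0.2, -0.0, 2.0]
gripper_width: -0.0
time_s: 3.7
eef_pos: [0.5161, 0.2105, 0.4394]
tcp_rot: [0.009, 1.0, -0.0, 0.0]
wrist_force: [-0.8, -0.5, 3.0]
gripper_width: -0.0003
```

```bash
for i in 1 2 3; do python3 -m inch '0 0 0.004 0 -1;0 0 0.004 0 -1' | grep -E 'eef|wrist'; done
```

```text
eef_pos: [0.516, 0.2105, 0.4389]
wrist_force: [-1.4, -0.7, 5.7]
eef_pos: [0.5159, 0.2105, 0.4383]
wrist_force: [-1.3, -1.4, 8.0]
eef_pos: [0.5159, 0.2105, 0.4376]
wrist_force: [-3.2, -1.8, 9.0]
```

The dogs have met: force jumped from 3 to 5.7 to 9 N, with contact at TCP z of about 0.439. One more small step, then I lift off.

```bash
python3 -m inch '0 0 0.004 0 -1;0 0 0.004 0 -1' | grep -E 'eef|wrist';  python3 -m inch '0 0 0 0 -1' | grep -E 'eef|wrist'; python3 -m inch '0 0 -0.02 0 -1;0 0 -0.08 0 -1; 0 0 -0.2 0 -1;0 0 -0.32 0 -0.5; 0 0 -0.32 0 1; 0 0 -0.32 0 1';python3 -c "
from h import *
to(.529,.1115,.50,89)
cv2.imwrite('pics/top2.png',capture('top'));cv2.imwrite('pics/scene2.png',capture('scene'))
a=cv2.imread('pics/scene2.png')
cv2.imwrite('pics/k2.png',cv2.resize(a[120:200,270:370],(800,600),interpolation=cv2.INTER_CUBIC))
"
```

```text
eef_pos: [0.5158, 0.2105, 0.4369]
wrist_force: [-3.2, -1.5, 11.2]
eef_pos: [0.5158, 0.2105, 0.4369]
wrist_force: [-3.4, -1.1, 11.1]
time_s: 5.2
eef_pos: [0.5162, 0.2106, 0.5155]
tcp_rot: [0.009, 1.0, 0.0, 0.0]
wrist_force: [-0.4, -0.1, 0.4]
gripper_width: 0.0431
t 5.2 pos [0.5162 0.2106 0.5155] jaw 88.99 shift [-0.0582 -0.3955  0.0618] turn -0.00011049399427128668
F [-0.45 -0.08  0.41] T [-0.069 -0.008  0.008] w 0.0431
```

View pics/k2.png

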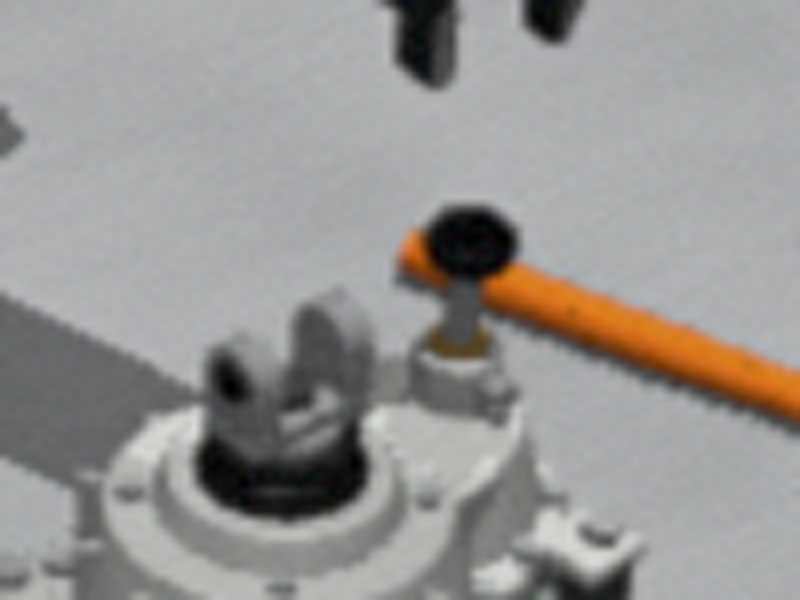

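The ear offset in this view, about (+12, −6) px, also fits about 89°. I'll move over the yoke and lower.

```bash
python3 -m inch '-0.02 -0.15 0 0 1;-0.04 -0.3 0 0 1;-0.058 -0.3955 0 0 1;-0.058 -0.3955 0.06 0 1;-0.058 -0.3955 0.18 0 1;-0.058 -0.3955 0.18 0 1;-0.058 -0.3955 0.18 0 1';python3 -c "
from h import *
to(.529,.1115,.403,89)
a=capture('scene');b=capture('top')
f=lambda m:cv2.resize(m,(400,400),interpolation=cv2.INTER_CUBIC)
cv2.imwrite('pics/k3.png',np.clip(255*(np.hstack([f(a[120:200,270:350]),f(b[180:260,190:270])])/255.)**0.6,0,255).astype('uint8'))
"
```

```text
time_s: 6.0
eef_pos: [0.5284, 0.1115, 0.4696]
tcp_rot: [0.009, 1.0, -0.0, -0.002]
wrist_force: [-0.8, 0.6, 0.4]
gripper_width: 0.0854
t 6.0 pos [0.5284 0.1115 0.4696] jaw 89.0 shift [-0.0033  0.0003  0.2663] turn -3.781133777825592e-05
F [-0.77  0.55  0.45] T [ 0.099 -0.012  0.035] w 0.0854
```

View pics/k3.png

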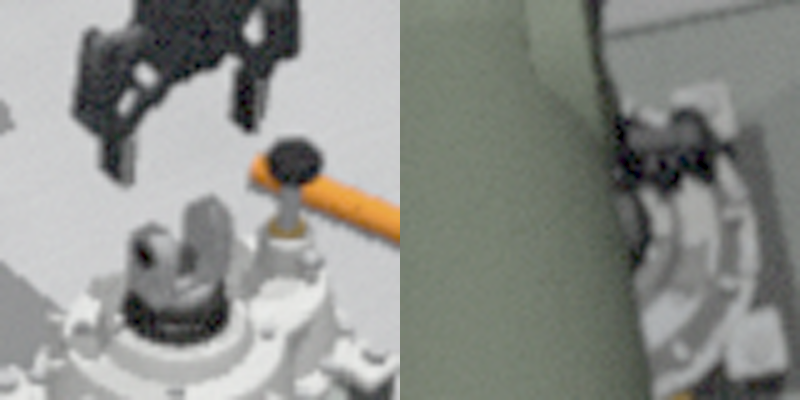

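The fingers straddle both ears: tips at (120,180) and (245,128), ears at (150,240) and (205,200). I'll lower and check.

```bash
python3 -m inch '-0.003 0 0.1 0 1;-0.003 0 0.16 0 1;-0.003 0 0.2 0 1;-0.003 0 0.24 0 1;-0.003 0 0.266 0 1;-0.003 0 0.266 0 1' 30;python3 -m inch '0 0 0 0 0.6;0 0 0 0 0.5;0 0 0 0 0.4;0 0 0 0 0.2;0 0 0 0 0;0 0 0 0 0';python3 -c "
from h import *
to(.529,.1115,.403,89)"
```

```text
time_s: 6.7
eef_pos: [0.5294, 0.1115, 0.4035]
tcp_rot: [0.009, 1.0, -0.0, -0.0]
wrist_force: [-1.1, 0.0, -0.0]
gripper_width: 0.0855
time_s: 7.3
eef_pos: [0.5297, 0.1123, 0.4051]
tcp_rot: [0.008, 1.0, 0.002, 0.001]
wrist_force: [-0.9, 5.7, 4.6]
gripper_width: 0.0586
t 7.3 pos [0.5297 0.1123 0.4051] jaw 89.05 shift [ 0.0026 -0.0033  0.0085] turn 0.000595897250220724
F [-0.94  5.7   4.58] T [1.015 0.193 0.022] w 0.0586
```

Gripped at 58.6 mm, as it should be. I'll recentre to remove the side load, then turn the first 3°.

```bash
python3 -m inch '0 0.004 -0.004 0 0;0 0.006 -0.006 0 0;0 0.006 -0.006 0 0';python3 -c "
from h import *
to(.529,.1115,.403,89)";python3 -m inch '0 0 0 0.011 0;0 0 0 0.022 0;0 0 0 0.033 0';python3 -c "
from h import *
to(.529,.1115,.403,89)"
```

```text
time_s: 7.6
eef_pos: [0.5299, 0.1128, 0.4052]
tcp_rot: [0.009, 1.0, 0.0, 0.0]
wrist_force: [2.6, 0.2, -3.6]
gripper_width: 0.0581
t 7.6 pos [0.5299 0.1128 0.4052] jaw 88.99 shift [ 0.0033 -0.0054  0.0088] turn -0.00013385662118439414
F [ 2.62  0.17 -3.56] T [ 0.758 -0.729  0.124] w 0.0581
time_s: 7.9
eef_pos: [0.5298, 0.1129, 0.4052]
tcp_rot: [0.035, 0.999, 0.0, 0.0]
wrist_force: [4.7, 1.1, -5.6]
gripper_width: 0.0582
t 7.9 pos [0.5298 0.1129 0.4052] jaw 85.94 shift [ 0.0029 -0.0057  0.009 ] turn -0.03399366996270664
F [ 4.67  1.05 -5.64] T [ 0.828 -1.184  0.356] w 0.0582
```

```bash
python3 -m inch '-0.003 0 0.003 0 0;-0.003 0 0.003 0 0';python3 -c "
from h import *
to(.529,.1115,.403,89)";python3 -m inch '0 0 0 -0.005 0;0 0 0 -0.011 0;0 0 0 -0.011 0';python3 -c "
from h import *
to(.529,.1115,.403,89)"
```

```text
time_s: 8.1
eef_pos: [0.53, 0.1129, 0.4052]
tcp_rot: [0.035, 0.999, 0.0, -0.0]
wrist_force: [0.0, 0.4, 2.0]
gripper_width: 0.0583
t 8.1 pos [0.53   0.1129 0.4052] jaw 86.0 shift [ 0.0036 -0.0057  0.0086] turn -0.033373289954759064
F [0.02 0.43 2.02] T [ 0.802 -0.205 -0.004] w 0.0583
time_s: 8.4
eef_pos: [0.53, 0.1129, 0.4051]
tcp_rot: [0.026, 1.0, 0.0, -0.0]
wrist_force: [-1.9, 0.0, 5.4]
gripper_width: 0.0581
t 8.4 pos [0.53   0.1129 0.4051] jaw 87.02 shift [ 0.0036 -0.0056  0.0086] turn -0.02196085233169798
F [-1.88  0.02  5.44] T [0.819 0.232 0.003] w 0.0581
```

```bash
cat > c.py <<'E'
import sys
from h import *
from scipy.spatial.transform import Rotation as Rn
s=get_state();R=Rn.from_quat(s['tcp_rot']).as_matrix()
print('t',round(s['time_s'],2),'jaw',round(np.degrees(np.arctan2(R[1,1],R[0,1])),2),'Tz',round(s['torque'][2],3),'F',s['wrist_force'].round(1))
sys.exit(abs(s['torque'][2])>float(sys.argv[1]))
E
python3 -m inch '0 0 0 0.011 0;0 0 0 0.022 0'>/dev/null;python3 c.py .3 && python3 -m inch '0 0 0 0.011 0;0 0 0 0.022 0'>/dev/null;python3 c.py .3 && python3 -m inch '0 0 0 0.011 0;0 0 0 0.022 0'>/dev/null; python3 c.py .3
```

```text
t 8.6 jaw 85.05 Tz 0.316 F [-2.6  0.1  5.3]
t 8.6 jaw 85.05 Tz 0.316 F [-2.6  0.1  5.3]
t 8.6 jaw 85.05 Tz 0.316 F [-2.6  0.1  5.3]True
True
True
```

```bash
python3 -m inch '0 0 0 0 0'>/dev/null;python3 c.py .3; python3 -m inch '0 0 0 0.011 0;0 0 0 0.011 0'>/dev/null;python3 c.py .35;
```

```text
t 8.7 jaw 85.04 Tz 0.107 F [-2.4  0.1  5.7]
t 8.9 jaw 84.06 Tz 0.002 F [-1.5  0.5  5.6]False
False
```

```bash
python3 -m inch '0 0 0 0.011 0'>/dev/null;python3 c.py .35; python3 -m inch '0 0 0 0 0'>/dev/null;python3 c.py .35
```

```text
t 9.0 jaw 83.08 Tz 0.28 F [-2.2  0.6  5.4]
t 9.1 jaw 83.07 Tz 0.061 F [-2.8  1.2  5.4]False
False
```

Torque settles to about 0 at rest, so it isn't meshed yet. I'll continue in 2° steps, each with a settle, stopping when static torque persists.

```bash
sed -i 's/^sys.exit.*/sys.exit(1 if abs(s["torque"][2])>float(sys.argv[1]) else 0)/' c.py
python3 -m inch '0 0 0 0.011 0;0 0 0 0.022 0;0 0 0 0.022 0;0 0 0 0.022 0'>/dev/null;python3 c.py .17 && python3 -m inch '0 0 0 0.011 0;0 0 0 0.022 0;0 0 0 0.022 0;0 0 0 0.022 0'>/dev/null && python3 c.py .17 && python3 -m inch '0 0 0 0.011 0;0 0 0 0.022 0;0 0 0 0.022 0;0 0 0 0.022 0'>/dev/null && python3 c.py .17 && python3 -m inch '0 0 0 0.011 0;0 0 0 0.022 0;0 0 0 0.022 0;0 0 0 0.022 0'>/dev/null && python3 c.py .17
```

```text
t 9.5 jaw 81.09 Tz 0.094 F [-2.8  0.6  6.3]
t 9.9 jaw 79.11 Tz 0.072 F [-2.2  0.4  5.9]
t 10.3 jaw 77.13 Tz 0.02 F [-3.2 -0.5  5.7]
t 10.7 jaw 75.15 Tz 0.046 F [-3.   0.5  5.1]
```

```bash

python3 -m inch '0 0 0 0.011 0;0 0 0 0.022 0;0 0 0 0.022 0;0 0 0 0.022 0'>/dev/null;python3 c.py .17 && python3 -m inch '0 0 0 0.011 0;0 0 0 0.022 0;0 0 0 0.022 0;0 0 0 0.022 0'>/dev/null && python3 c.py .17 && python3 -m inch '0 0 0 0.011 0;0 0 0 0.022 0;0 0 0 0.022 0;0 0 0 0.022 0'>/dev/null && python3 c.py .17 && python3 -m inch '0 0 0 0.011 0;0 0 0 0.022 0;0 0 0 0.022 0;0 0 0 0.022 0'>/dev/null && python3 c.py .17&& python3 -m inch '0 0 0 0.011 0;0 0 0 0.022 0;0 0 0 0.022 0;0 0 0 0.022 0'>/dev/null && python3 c.py .17&& python3 -m inch '0 0 0 0.011 0;0 0 0 0.022 0;0 0 0 0.022 0;0 0 0 0.022 0'>/dev/null && python3 c.py .17
```

```text
t 11.1 jaw 73.14 Tz -0.09 F [-2.1  0.7  4.4]
t 11.5 jaw 71.17 Tz -0.14 F [-2.6  1.7  6. ]
t 11.9 jaw 69.19 Tz -0.121 F [-2.5  1.2  5.4]
t 12.3 jaw 67.21 Tz -0.09 F [-2.8  1.2  5.4]
t 12.7 jaw 65.23 Tz -0.122 F [-2.4  1.5  4.9]
t 13.1 jaw 63.27 Tz 0.045 F [-2.8  1.4  6.5]
```

```bash

python3 -m inch '0 0 0 0.011 0;0 0 0 0.022 0;0 0 0 0.022 0;0 0 0 0.022 0'>/dev/null;python3 c.py .17 && python3 -m inch '0 0 0 0.011 0;0 0 0 0.022 0;0 0 0 0.022 0;0 0 0 0.022 0'>/dev/null && python3 c.py .17 && python3 -m inch '0 0 0 0.011 0;0 0 0 0.022 0;0 0 0 0.022 0;0 0 0 0.022 0'>/dev/null && python3 c.py .17 && python3 -m inch '0 0 0 0.011 0;0 0 0 0.022 0;0 0 0 0.022 0;0 0 0 0.022 0'>/dev/null && python3 c.py .17&& python3 -m inch '0 0 0 0.011 0;0 0 0 0.022 0;0 0 0 0.022 0;0 0 0 0.022 0'>/dev/null && python3 c.py .17&& python3 -m inch '0 0 0 0.011 0;0 0 0 0.022 0;0 0 0 0.022 0;0 0 0 0.022 0'>/dev/null && python3 c.py .17
```

```text
t 13.5 jaw 61.33 Tz 0.216 F [-2.7  0.5  5.1]
```

```bash
for i in 1 2 3; do python3 -m inch '0 0 0 0 0'>/dev/null; python3 c.py .17;done; python3 -m inch '0 0 0 0.011 0;0 0 0 0.011 0'>/dev/null;python3 c.py .17;python3 -m inch '0 0 0 0 0'>/dev/null; python3 c.py .17
```

```text
t 13.6 jaw 61.33 Tz 0.232 F [-1.6  1.6  5.9]
t 13.7 jaw 61.33 Tz 0.253 F [-3.3  1.   5. ]
t 13.8 jaw 61.33 Tz 0.21 F [-2.6  1.3  4.7]
t 14.0 jaw 60.36 Tz 0.326 F [-2.3  2.4  5.2]
t 14.1 jaw 60.37 Tz 0.35 F [-2.2  1.5  5.5]
```

Torque now persists and climbs about 0.13–0.17 N·m per degree, so it looks meshed. I'll rock back to confirm the other stop.

```bash

python3 -m inch '0 0 0 -0.011 0;0 0 0 -0.022 0;0 0 0 -0.033 0;0 0 0 -0.044 0;0 0 0 -0.044 0;0 0 0 -0.044 0'>/dev/null;python3 c.py .2 && python3 -m inch '0 0 0 -0.011 0;0 0 0 -0.022 0;0 0 0 -0.022 0;0 0 0 -0.022 0'>/dev/null && python3 c.py .2 && python3 -m inch '0 0 0 -0.011 0;0 0 0 -0.022 0;0 0 0 -0.022 0;0 0 0 -0.022 0'>/dev/null && python3 c.py .2 && python3 -m inch '0 0 0 -0.011 0;0 0 0 -0.011 0;0 0 0 -0.011 0'>/dev/null && python3 c.py .2&& python3 -m inch '0 0 0 -0.011 0;0 0 0 -0.011 0;0 0 0 -0.011 0'>/dev/null && python3 c.py .2
```

```text
t 14.7 jaw 64.29 Tz 0.133 F [-2.3  1.3  5.1]
t 15.1 jaw 66.26 Tz 0.115 F [-2.5  0.7  5.4]
t 15.5 jaw 68.24 Tz 0.044 F [-3.1  1.7  5.3]
t 15.8 jaw 69.23 Tz 0.126 F [-2.7  0.9  5.3]
t 16.1 jaw 70.21 Tz 0.125 F [-2.1  1.6  5.3]
```

The expected stop on the reverse side (about 67.5°) did not appear, so that torque isn't conclusive. I'll add joint 6 effort and grip width to the readout and go over the range again.

```bash
sed -i "s/^sys.exit/print('   e6',s['joint_efforts'][5].round(3),'e1',s['joint_efforts'][0].round(2),'w',round(s['gripper_width']*1e3,2),'q6',np.degrees(s['joint_positions'][5]).round(2),'T',s['torque'].round(2));sys.exit/" c.py
python3 c.py .2; python3 -m inch '0 0 0 0.011 0;0 0 0 0.022 0;0 0 0 0.033 0;0 0 0 0.033 0;0 0 0 0.033 0'>/dev/null;python3 c.py .3 && python3 -m inch '0 0 0 0.011 0;0 0 0 0.022 0;0 0 0 0.033 0;0 0 0 0.033 0;0 0 0 0.033 0'>/dev/null && python3 c.py .3 && python3 -m inch '0 0 0 0.011 0;0 0 0 0.022 0;0 0 0 0.033 0;0 0 0 0.033 0;0 0 0 0.033 0'>/dev/null;python3 c.py .3 ; python3 -m inch '0 0 0 0.011 0;0 0 0 0.011 0;0 0 0 0.011 0'>/dev/null && python3 c.py .2
```

```text
t 16.1 jaw 70.21 Tz 0.125 F [-2.1  1.6  5.3]
   e6 0.117 e1 -0.93 w 58.55 q6 24.01 T [0.81 0.12 0.13]
t 16.6 jaw 67.21 Tz -0.12 F [-1.3  0.9  5. ]
   e6 -0.118 e1 -0.89 w 58.21 q6 27.02 T [ 0.84  0.12 -0.12]
t 17.1 jaw 64.25 Tz -0.095 F [-2.7  2.5  5.9]
   e6 -0.091 e1 -0.99 w 58.49 q6 29.99 T [ 0.82  0.07 -0.1 ]
t 17.6 jaw 61.33 Tz 0.212 F [-2.7  1.6  5.8]
   e6 0.241 e1 -1.28 w 58.13 q6 32.91 T [0.81 0.02 0.21]
t 17.9 jaw 60.36 Tz 0.393 F [-2.5  1.2  5. ]
   e6 0.369 e1 -1.38 w 58.43 q6 33.88 T [ 0.78 -0.01  0.39]
```

It repeats: the stop starts at about 62°. Now I'll look for the opposite stop beyond 70°, in small steps.

```bash
python3 -m inch '0 0 0 -0.022 0;0 0 0 -0.044 0;0 0 0 -0.066 0;0 0 0 -0.088 0;0 0 0 -0.1 0;0 0 0 -0.1 0;0 0 0 -0.1 0'>/dev/null;python3 c.py .2;python3 -m inch '0 0 0 -0.011 0;0 0 0 -0.022 0;0 0 0 -0.022 0;0 0 0 -0.022 0'>/dev/null && python3 c.py .2 && python3 -m inch '0 0 0 -0.011 0;0 0 0 -0.011 0;0 0 0 -0.011 0'>/dev/null && python3 c.py .2&& python3 -m inch '0 0 0 -0.011 0;0 0 0 -0.011 0;0 0 0 -0.011 0'>/dev/null && python3 c.py .2&& python3 -m inch '0 0 0 -0.011 0;0 0 0 -0.011 0;0 0 0 -0.011 0'>/dev/null && python3 c.py .2&& python3 -m inch '0 0 0 -0.011 0;0 0 0 -0.011 0;0 0 0 -0.011 0'>/dev/null && python3 c.py .2
```

```text
t 18.6 jaw 69.31 Tz 0.09 F [-3.   0.8  4.7]
   e6 0.119 e1 -0.96 w 58.86 q6 24.91 T [0.83 0.13 0.09]
t 19.0 jaw 71.29 Tz 0.126 F [-2.6  1.1  5.6]
   e6 0.119 e1 -0.9 w 58.81 q6 22.93 T [0.83 0.06 0.13]
t 19.3 jaw 72.28 Tz 0.151 F [-3.2  0.7  5.5]
   e6 0.117 e1 -0.87 w 58.59 q6 21.94 T [0.8  0.12 0.15]
t 19.6 jaw 73.27 Tz 0.107 F [-1.4  0.6  5.6]
   e6 0.082 e1 -0.83 w 57.99 q6 20.96 T [0.77 0.12 0.11]
t 19.9 jaw 74.24 Tz -0.057 F [-2.1  1.4  5.6]
   e6 -0.017 e1 -0.74 w 58.34 q6 19.99 T [ 0.83  0.1  -0.06]
t 20.2 jaw 75.21 Tz -0.123 F [-3.   1.   6.8]
   e6 -0.132 e1 -0.65 w 58.24 q6 19.01 T [ 0.85  0.18 -0.12]
```

Both stops now show: joint 6 effort rises from a flat ±0.12 below about 64° and above about 73°, and it was free outside that range earlier. So the dogs are meshed, centred near 68.6°. I'll go to the centre, release and lift.

```bash
python3 -m inch '0 0 0 0.015 0;0 0 0 0.03 0;0 0 0 0.045 0;0 0 0 0.06 0;0 0 0 0.074 0;0 0 0 0.074 0'>/dev/null;python3 c.py .2; python3 -m inch '0 0 0 0 0.5;0 0 0 0 0.7;0 0 0 0 1;0 0 0 0 1;0 0 0 0 1' ;python3 c.py .2; python3 -m inch '0 0 -0.06 0 1;0 0 -0.2 0 1;0 0 -0.36 0 1;0 0 -0.36 0 0;0 0 -0.36 0 -1;0 0 -0.36 0 -1;0 0 -0.36 0 -1';  python3 -c "
from h import *
to(.516,.211,.452,89)
a=capture('scene')
cv2.imwrite('pics/k4.png',cv2.resize(a[120:200,270:370],(800,600),interpolation=cv2.INTER_CUBIC))"
```

```text
t 20.8 jaw 68.55 Tz -0.146 F [-2.7  1.3  5.3]
   e6 -0.066 e1 -0.82 w 58.31 q6 25.68 T [ 0.82  0.09 -0.15]
time_s: 21.3
eef_pos: [0.5303, 0.1128, 0.4045]
tcp_rot: [0.186, 0.983, -0.0, -0.0]
wrist_force: [1.1, 0.0, -0.5]
gripper_width: 0.0856
t 21.3 jaw 68.56 Tz -0.002 F [ 1.1  0.  -0.5]
   e6 -0.0 e1 -0.0 w 85.63 q6 25.65 T [ 0.01  0.01 -0.  ]
time_s: 22.0
eef_pos: [0.5299, 0.1128, 0.4933]
tcp_rot: [0.186, 0.983, -0.0, -0.001]
wrist_force: [0.9, -0.2, 0.8]
gripper_width: 0.0281
t 22.0 pos [0.5299 0.1128 0.4933] jaw 68.56 shift [0.1951 0.3454 0.1651] turn -0.2271075569192484
F [ 0.88 -0.19  0.79] T [0.042 0.006 0.022] w 0.0281
```

View pics/k4.png

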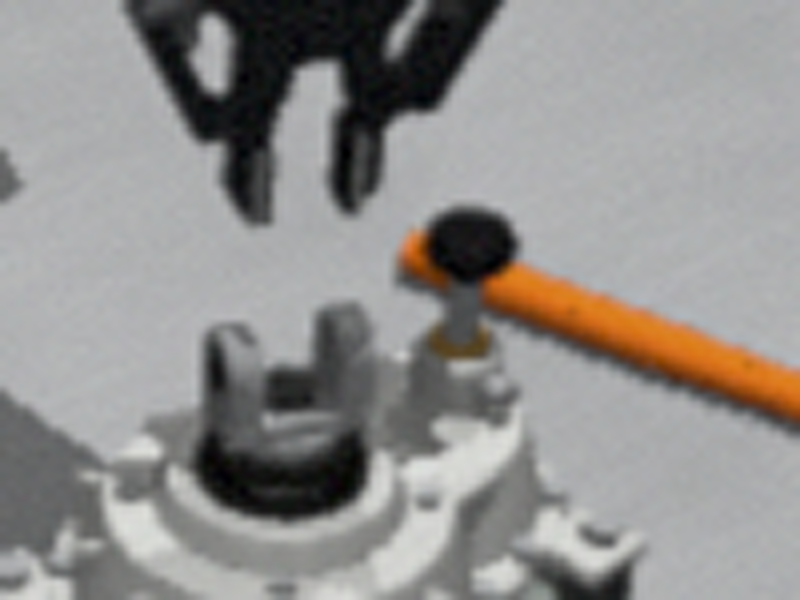

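The yoke has turned (ears at (235,380) and (345,350)), and the knob stays where I left it. Next I press the knob.

```bash
python3 -m inch '0.07 0.12 0 0 -1;0.14 0.24 0 0 -1;0.195 0.345 0 0 -1;0.195 0.345 0 0 -1;0.195 0.345 0.1 0 -1;0.195 0.345 0.165 0 -1;0.195 0.345 0.19 0 -1;0.195 0.345 0.21 0 -1;0.195 0.345 0.21 0 -1' | grep -E 'eef|wrist|grip';  python3 -m inch '0 0 0.004 0 -1;0 0 0.008 0 -1;0 0 0.012 0 -1;0 0 0.012 0 -1'| grep -E 'eef|wrist'; python3 -m inch '0 0 0.004 0 -1;0 0 0.008 0 -1;0 0 0.008 0 -1'| grep -E 'eef|wrist'
```

```text
eef_pos: [0.5165, 0.2105, 0.4419]
wrist_force: [-0.0, -0.6, -0.1]
gripper_width: 0.0002
eef_pos: [0.5164, 0.211, 0.4393]
wrist_force: [0.7, 0.7, 0.4]
eef_pos: [0.5164, 0.211, 0.437]
wrist_force: [1.0, -0.4, 0.9]
```

```bash
for i in 1 2 3; do python3 -m inch '0 0 0.004 0 -1;0 0 0.004 0 -1' | grep -E 'eef|wrist'; done
```

```text
eef_pos: [0.5164, 0.211, 0.4361]
wrist_force: [0.4, 0.2, -0.3]
eef_pos: [0.5164, 0.211, 0.4354]
wrist_force: [-0.6, 0.6, 2.6]
eef_pos: [0.5164, 0.211, 0.4343]
wrist_force: [-1.3, 0.2, 3.1]
```

Only the plain 3 N of friction now, well past where it climbed before, so the mesh is confirmed. I'll carry on to home (TCP z of about 0.423).

```bash
for i in 1 2 3; do python3 -m inch '0 0 0.004 0 -1;0 0 0.008 0 -1;0 0 0.008 0 -1' | grep -E 'eef|wrist'; done
```

```text
eef_pos: [0.5164, 0.211, 0.432]
wrist_force: [-0.4, -0.5, 1.8]
eef_pos: [0.5165, 0.211, 0.43]
wrist_force: [1.3, 1.2, 1.8]
eef_pos: [0.5164, 0.211, 0.428]
wrist_force: [0.0, -0.1, 2.0]
```

```bash
for i in 1 2 3 ; do python3 -m inch '0 0 0.004 0 -1;0 0 0.004 0 -1' | grep -E 'eef|wrist'; done
```

```text
eef_pos: [0.5164, 0.211, 0.427]
wrist_force: [-0.9, -0.1, 1.5]
eef_pos: [0.5164, 0.211, 0.4261]
wrist_force: [0.2, -0.5, 2.3]
eef_pos: [0.5164, 0.211, 0.4251]
wrist_force: [0.1, -0.7, 1.2]
```

```bash
for i in 1 2 3 ; do python3 -m inch '0 0 0.003 0 -1;0 0 0.003 0 -1' | grep -E 'eef|wrist'; done
```

```text
eef_pos: [0.5164, 0.211, 0.4243]
wrist_force: [0.9, 0.3, 2.8]
eef_pos: [0.5164, 0.211, 0.4236]
wrist_force: [-0.3, 0.1, 1.8]
eef_pos: [0.5164, 0.211, 0.4234]
wrist_force: [-1.0, 0.2, 6.3]
```

```bash
python3 -m inch '0 0 0.002 0 -1;0 0 0.002 0 -1;0 0 0.002 0 -1' | grep -E 'eef|wrist'; python3 -m inch '0 0 0 0 -1;0 0 -0.01 0 -1;0 0 -0.06 0 -1;0 0 -0.2 0 -1;0 0 -0.36 0 -1;0 -0 -0.36 0 -1;0 0 -0.36 0 -1'; python3 -c "
from h import *
a=capture('scene');b=capture('top');cv2.imwrite('pics/s5.png',a);cv2.imwrite('pics/t5.png',b)
g=a.max(2)[140:165,315:345]; k,l,st,ce=cv2.connectedComponentsWithStats((g<50).astype('uint8'));print(st,ce+[315,140])
for z in (.239,.243,.251): print(z,proj('scene',[.5155,.2115,z])-proj('scene',[.5155,.2115,.26]))
cv2.imwrite('pics/k5.png',cv2.resize(a[80:260,220:460],(800,600),interpolation=cv2.INTER_CUBIC))"
```

```text
eef_pos: [0.5163, 0.211, 0.4234]
wrist_force: [-1.3, 0.8, 9.1]
time_s: 27.35
eef_pos: [0.5166, 0.211, 0.5137]
tcp_rot: [0.186, 0.983, 0.0, 0.001]
wrist_force: [-0.5, -0.5, -1.0]
gripper_width: 0.0001
[[  0   0  30  25 674]
 [  8  12  11   9  76]] [[329.67952522 151.56083086]
 [327.90789474 155.89473684]]
0.239 [-0.58572061  5.51559129]
0.243 [-0.47493108  4.47231274]
0.251 [-0.25226012  2.37547341]
```

View pics/k5.png

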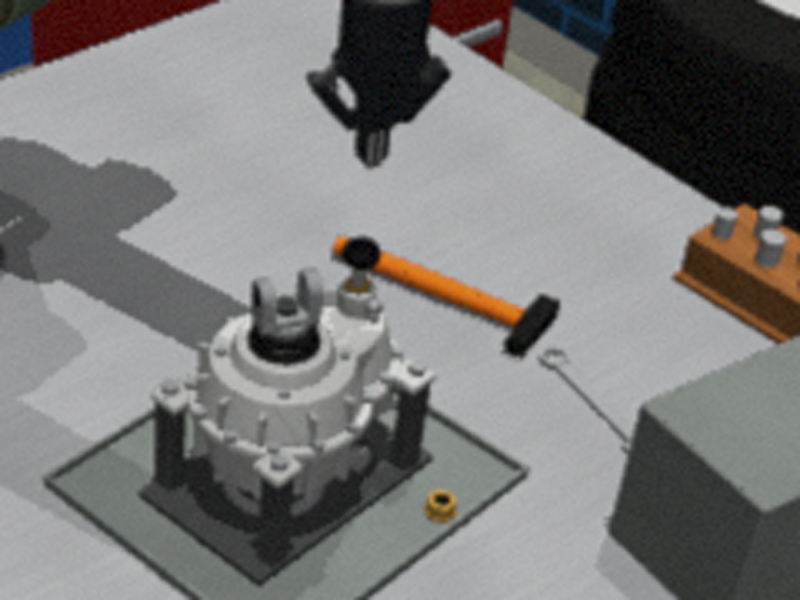

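The knob is down 5.8 px, which matches about 20–22 mm. The hard stop was at tip height 0.2504 m, the arm is clear, and the nut, mallet and wrench haven't moved. I'll hand it in.

```bash
python3 -c "
from rig import arm
print(arm.finish_job())"
```

```text
the job is handed in; nothing more can be done
None
```

The transfer box is in low range as far as my checks show. I handed the job in at about 27.5 s of the 61 s; the hand-in gives no verdict.

- **Dogs meeting:** I eased the knob down until its resistance jumped from 3 N to about 6 N. I stopped at 11 N, below the 20 N limit, and lifted off.
- **Dogs dropping in:** I gripped the yoke and turned it about 29° in small steps. I first took a single stop at about 62° for the mesh, but rocking back showed no second stop where I expected it (about 67.5°). Going over the range again with joint 6 effort, I found both stops, at about 64° and 73°.
- **Play:** That gap is about 9° at the gripper. The stated play is 6°, so I put the extra down to slack in the pads. The most torque I read against a stop was 0.39 N·m, below the 0.7 N·m limit.
- **Pressing home:** I centred and released the yoke, then pressed the knob. It moved at about 2–3 N all the way to a solid stop, with the fingertips at 0.2504 m (it must be below 0.2515 m). The last push was 9 N.

**Last checks:** In the final picture the knob sits 5.8 px lower than at the start, against about 5.5 px expected, and the arm is clear of everything. The nut, mallet and wrench look unmoved. I saved a final top view but did not check the bearing, bottle or can in it; no move went near them.

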